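# Bring the T-handle key to the magazine's gate, draw it and hold it slanted for inspection

## Task

The T-handle key stands in the rotary tool magazine one station away from the gap in its keeper ring: turn the centre knob one click so that the key comes to rest in the gap, then draw the key up out of its socket. Raise it until the whole key is higher than the keeper ring, lean it over about 45 degrees from upright (to any side) so that its worn tip can be looked at, and finish holding it there, still, in the gripper. Leave the turret at that click, the other drivers in their sockets and everything else on the bench where it is.

Things in the scene. Friction and masses are not known exactly. Their poses are not given: they have to be found in the camera images.
- magazine: fixed rotary tool magazine: round dark steel foot 270 mm across, 20 mm high; origin at the centre of its underside on the bench, z up. -x points from the axis to the gate (the gap in the keeper ring). The turret on it has six stations 60 degrees apart at 85 mm radius; at every click one of them is in the gate.
- keeper_ring (a point): centre of the fixed steel keeper ring, on the axis, 168 mm above the bench; the ring is 8 mm rod, radius 85 mm, running over the stations except for the gate, open 47 degrees either side of the gate's middle. It keeps tools elsewhere from being lifted. Three 8 mm posts at 127 mm radius carry it, at +x and 100 degrees either side of +x.
- turret (a joint): angle of the turret (rad), 0 at the start, positive counter-clockwise from above. Clicks (detents) at -1.047, 0 and +1.047 that hold with at most 0.15 N m; let go within 20 degrees of a click, it settles there by itself. Stops at -1.35 and +1.35. The key starts one station from the gate, on one side or the other.
- knob (a point): centre of the bar-shaped grip on top of the turret's axis, 140 mm above the bench; the grip is 44 mm long (along this frame's x axis), 16 mm wide (y) and 26 mm high. The frame turns with the turret; at joint 0 it is parallel to the magazine's.
- gate (a point): fixed point on the turret's disc (42 mm above the bench) in the middle of the gate, 85 mm from the axis: where the key's tip stands once it has been indexed. Axes as the magazine.
- tkey_bar (a point): centre of the crossbar of the T-handle key, the only tool with a crossbar: black plastic, 70 mm long (this frame's x axis), 15 mm wide (y), 18 mm high (z). A 10 mm round steel shaft goes down from it (-z) to the tip, 105 mm below this point. About 0.12 kg. At the start it is upright, this point 147 mm above the bench; it can turn in its socket.
- tkey_tip (a point): lower end of the key's shaft, on its axis; at the start it rests on the turret's disc, 42 mm above the bench, in a square socket with a 13 mm hole, 43 mm deep (socket's top 85 mm above the bench). Axes as the crossbar's.
- driver_a_handle (a point): centre of the 28 mm thick round handle of a screwdriver standing upright in the magazine, 68 mm long, top 156 mm above the bench; at the start it is one station from the gate, on the side where the key is not
- driver_b_handle (a point): centre of the 22 mm thick round handle of a screwdriver standing in the station that is at the gate at the start; top 154 mm above the bench
- driver_c_handle (a point): centre of the 18 mm thick round handle of a screwdriver standing opposite the gate at the start; top 150 mm above the bench
- spray: upright spray can, 58 mm across, 170 mm high, origin at the centre of its underside; stays where it is
- wrench: open-ended wrench lying flat on the bench; stays where it is
- weight_1: brass test weight with a knob, 52 mm across, 74 mm high, origin under its centre; stays where it is
- weight_2: steel test weight with a knob, 42 mm across, 59 mm high, origin under its centre; stays where it is
There are look-alikes about, which are no part of the job. Leave any blue or purple look-alike of the part that bears driver_a_handle alone.

How it is judged:
By the outcome, as a careful person would: the job done as asked, in the order asked, and still so for the second after the job is handed in, while the arm keeps its last pose, push and grip.
It also fails if it takes over 51 s, if anything falls off the work surface, if the arm or the gripper's body presses on something with over 40 N, if the wrist force passes 120 N, or if a joint passes its speed limit or range.

## Robot

A 7-joint arm with a two-finger parallel gripper is mounted at the origin on the work surface. World frame = base frame: x ahead of the robot, y to its left, z up, the work surface at z = 0. Lengths are in m, angles in rad, forces in N, time in s.
With the tool pointing down it reaches from about 0.4 to 0.85 m from the base axis. Payload 4.5 kg.
Tool frame: the origin (TCP) lies midway between the tips of the shut fingers; the grasp point (between the pads) lies 19 mm behind it; y points along the fingers, x is the direction in which the jaws open and shut, and the axes are right-handed (so a half turn about y gives the same grasp; the last joint's range is limited). The gripper opens to 88 mm and grips with 3 to 60 N. Pads are 18 mm wide; open, the fingers measure 123 mm over their backs; the gripper's body (75 mm by 187 mm) begins 45 mm behind the grasp point.
Start: joints at [-1.173, 0.689, -0.195, 1.565, 0.157, 0.902, -0.215], TCP at [0.222, 0.584, 0.239] pointing down, gripper open.
Joint ranges: [-3.01, 3.01], [-0.46, 2.08], [-1.47, 1.51], [0.13, 2.56], [-1, 4.14], [0.04, 2.09], [-2.66, 2.66]. Speed limits (rad/s): [2.57, 2.57, 3.14, 3.14, 3.14, 3.14, 3.14].

## Interface

Orientations are given as a 3x3 rotation matrix whose columns are the frame's x, y, z axes.
In Python, from rig import ctrl, imaging, job gives the robot as it stands.
- The arm moves only by the tool servo_tool, never from a script. Its argument "motion" is one flat list of numbers, 5 for each row, row after row: the shift along the world's x, y, z in units of 40 mm (1.0 is 40 mm), then the turn about the world's z in units of 8 degrees (1.0 is 8 degrees), then the finger opening in mm, from 0 to 88.1. In form: [dx, dy, dz, twist, claw, dx, dy, dz, twist, claw, ...]. A call has 1 to 20 rows; each row shifts and turns the pose as measured when the row begins; what a row does not reach is not made up. A row lasts 1/10 s, in which the tool goes at most 50 mm and 8.59 degrees, less where a joint would pass 70% of its speed; a pose out of reach is approached as far as the arm can. A call is refused whole if a number of a shift passes 1 or a number of a turn 1, either way. A call with a gripper value outside its range is refused whole. The fingers move at their own pace and stop on an object; "squeeze" is the grip in N (left out, the last holds). Time passes only in rows, so rows that do not move let the fingers close. It gives the time, the measured TCP pose, the force and the opening at its end, in the units of the state.
- ctrl.get_state(): the state, without advancing time (a new reading comes with each control period).
- imaging.read_camera(name): name is "scene" or "top" or "wrist"; returns a dict with "img" (420x560x3 uint8, blue, green, red), "z_map" (420x560 float32, m along the optical axis (not along the pixel's ray), 0 where there is no reading), "fov_y" (degrees; the focal length in pixels is half the picture's height over the tangent of half this angle, whatever the lens; pixels are square), "cx", "cy" (the principal point, pixels), "view" (4x4, takes a point from world to camera coordinates); the wrist camera has in their place "hand_eye" (4x4, takes a point from camera to tool coordinates, whose origin is the TCP and whose axes are the tool frame's). Camera axes: x right, y down, z forward; pixel columns grow to the right and rows downward; lengths in m; the calibration is good to about 2 mm. A picture is of the moment at which its call begins: read the wrist's pose just before it.
- job.job_done(): hands the job in, once; it reports no verdict.
The state is a dict: "time_s": time; "joints": joint angles; "qvel": joint speeds; "tau": joint torques, N m; "position": TCP position; "tool_rot": TCP orientation; "wrist_force": force on the tool from outside, world axes, zero at the start; "torque": the same for the moment, N m; "finger_gap": finger opening in m.
Only numpy, scipy, OpenCV 4.12 (cv2) and the standard library are available. Lean on these libraries where they do the work, as an engineer would, in place of code of your own. Each camera call takes 0.05 s, during which the arm holds its last target. There are 200 camera calls.

## Working session

There is one attempt and no reset: what is moved stays moved. The work goes in short steps, Python scripts to look and compute and a tool call to move; the robot and the scene stay as the last step left them, time stands still between calls to the robot, and variables do not carry over. Pictures are saved under pics/ and viewed, about 8 in all and at most 12, crops included, and the job is handed in when it is done.

Besides the shell and the picture viewer there is one more tool, called after "Request:" as name(argument=value, ...), one argument or row to a line, values as JSON. servo_tool: Moves the arm, as the interface text tells. Its arguments: {"type":"object","properties":{"motion":{"type":"array","items":{"type":"number"}},"squeeze":{"type":"number"}},"required":["motion"]}

```bash
ls; mkdir -p pics
cat > h.py <<'E'
import numpy as np, cv2
from rig import ctrl, imaging, job
def cam(n):
    s=ctrl.get_state(); d=imaging.read_camera(n)
    d['f']=210/np.tan(np.radians(d['fov_y'])/2)
    if n=='wrist':
        T=np.eye(4);T[:3,:3]=np.array(s['tool_rot']);T[:3,3]=s['position']
        d['c2w']=T@np.array(d['hand_eye'])
    else: d['c2w']=np.linalg.inv(np.array(d['view']))
    return d
def cloud(d):
    v,u=np.mgrid[:420,:560]; z=d['z_map']
    P=np.stack([(u-d['cx'])/d['f']*z,(v-d['cy'])/d['f']*z,z],-1)
    W=P@d['c2w'][:3,:3].T+d['c2w'][:3,3]
    W[z<=0]=np.nan
    return W
def ray(d,u,v,h):
    r=d['c2w'][:3,:3]@np.array([(u-d['cx'])/d['f'],(v-d['cy'])/d['f'],1]);o=d['c2w'][:3,3]
    return o+r*(h-o[2])/r[2]
E
python3 - <<'E'
from h import *
s=ctrl.get_state()
for k in s: print(k,np.round(s[k],3).tolist())
for n in('scene','top'):
    d=cam(n); cv2.imwrite(f'pics/{n}1.png',d['img']); np.savez(f'{n}1.npz',**d)
    print(n,d['f'],d['cx'],d['cy'],np.round(d['c2w'],3).tolist())
E
```

```text
pics
time_s 0.0
joints [-1.173, 0.69, -0.195, 1.566, 0.157, 0.902, -0.215]
qvel [0.0, -0.001, 0.002, 0.002, 0.002, -0.0, -0.001]
tau [0.001, -52.758, -1.267, -15.342, -0.053, 0.006, 0.0]
position [0.222, 0.584, 0.238]
tool_rot [[0.356, -0.001, -0.935], [0.935, -0.002, 0.356], [-0.002, -1.0, -0.0]]
wrist_force [0.013, -0.211, -0.133]
torque [0.07, 0.028, -0.015]
finger_gap 0.088
scene 457.831531128318 283.21584397703083 207.60751819429663 [[0.676, 0.542, -0.5, 1.104], [0.737, -0.493, 0.461, -0.527], [0.004, -0.68, -0.733, 0.962], [0.0, 0.0, 0.0, 1.0]]
top 491.706298465521 278.4681773222006 211.29433243831983 [[-0.029, -0.977, 0.21, 0.315], [-1.0, 0.027, -0.009, -0.008], [0.004, -0.21, -0.978, 1.256], [0.0, 0.0, 0.0, 1.0]]
```

View pics/scene1.png

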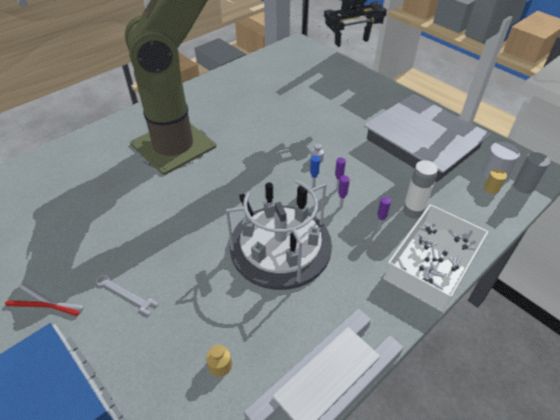

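View pics/top1.png

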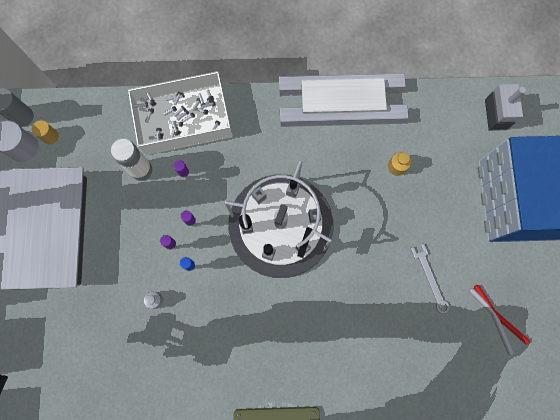

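```bash
python3 - <<'E'
from h import *
a=[]
for n in('top','scene'):
    d=dict(np.load(n+'1.npz')); W=cloud(d)
    c=ray(d,281,228,.02)if n=='top' else c
    near=np.hypot(W[...,0]-c[0],W[...,1]-c[1])<.16
    m=near&(abs(W[...,2]-.168)<.008)
    p=W[m][:,:2]
    A=np.c_[2*p,np.ones(len(p))]
    for i in range(6):
        x=np.linalg.lstsq(A,(p**2).sum(1),rcond=None)[0]; r=np.sqrt(x[2]+x[:2]@x[:2])
        e=abs(np.hypot(*(p-x[:2]).T)-r); k=e<max(.006,np.median(e)*2); p=p[k];A=A[k]
    print(n,len(p),x[:2],r); ang=np.degrees(np.arctan2(*(p-x[:2]).T[::-1])); print(np.histogram(ang,36,(-180,180))[0])
    # foot circle: dark & z~.02
    m=near&(abs(W[...,2]-.02)<.006); q=W[m]; print('foot bbox',q[:,:2].min(0),q[:,:2].max(0), q[:,:2].mean(0))
    u0,v0,u1,v1=(215,150,345,290) if n=='top' else (220,160,345,295)
    cv2.imwrite(f'pics/{n}1c.png',cv2.resize(d['img'][v0:v1,u0:u1],None,fx=4,fy=4,interpolation=2))
E
python3 -c "
import cv2,numpy as np
a=cv2.imread('pics/top1c.png');b=cv2.imread('pics/scene1c.png')
h=560;c=np.hstack([cv2.resize(x,(400,int(x.shape[0]*400/x.shape[1]))) [:430] if 0 else cv2.resize(x,(400,430)) for x in(a,b)]);cv2.imwrite('pics/c1.png',c)"
```

```text
top 601 [ 0.54577065 -0.02400744] 0.0845967746973397
[ 0  0 17 22 22 27 21 23 18 22 22 21 22 21 24 23 21 19 20 24 22 21 24 20
 23 26 24 22 24  6  0  0  0  0  0  0]
foot bbox [ 0.41179992 -0.15739818] [0.67935804 0.11001377] [ 0.51692404 -0.02075981]
scene 467 [ 0.54902691 -0.02417754] 0.08487894169366224
[ 0  0  9 16 13 18 14 12 19 18 19 19 22 24 25 23 20 21 18 20 16 14 14 11
 16 16 16 15 13  6  0  0  0  0  0  0]
foot bbox [ 0.41499865 -0.1581457 ] [0.68341361 0.11205804] [ 0.58994292 -0.05766584]
```

View pics/c1.png

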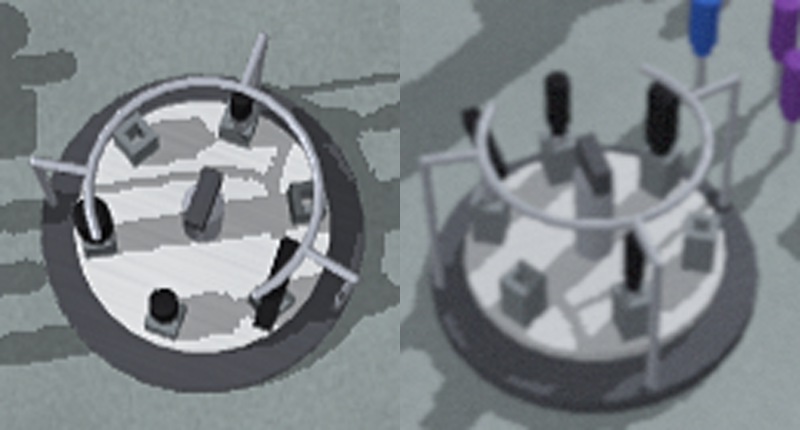

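Run:
```python
from h import *
c=np.array([.5474,-.0241])
for n,o in(('top',[-.0016,0]),('scene',[.0016,0])):
    d=dict(np.load(n+'1.npz')); W=cloud(d)[...,:]-np.r_[c+o,0]
    r=np.hypot(W[...,0],W[...,1]); a=np.degrees(np.arctan2(W[...,1],W[...,0]))%360
    m=(abs(W[...,2]-.168)<.007)&(abs(r-.085)<.006); aa=a[m]
    print(n,'ring ends',aa[aa<180].max(),aa[aa>180].min())
    m=(abs(W[...,2]-.168)<.02)&(r>.1)&(r<.13);print('posts',np.histogram(a[m],36,(0,360))[0])
    for nm,mm in(('knob',(r<.03)&(abs(W[...,2]-.153)<.008)),('key',(abs(W[...,2]-.154)<.006)&(r>.04)&(r<.13)&(a>190)&(a<250)&(d['img'].max(-1)<70)),
                 ('B',(abs(W[...,2]-.154)<.006)&(r<.11)&(r>.05)&(a>140)&(a<175)),('A',(abs(W[...,2]-.154)<.005)&(r<.11)&(r>.05)&(a>80)&(a<118)&(d['img'].max(-1)<70))):
        p=W[mm][:,:2]
        if len(p)<4: print(nm,len(p));continue
        q=p.mean(0);(rc,sz,an)=cv2.minAreaRect((p*1000).astype(np.float32))
        u,s,v=np.linalg.svd(p-q); print(nm,len(p),q+c,'polar',np.hypot(*q),np.degrees(np.arctan2(q[1],q[0]))%360,'axis',np.degrees(np.arctan2(v[0,1],v[0,0]))%180,'rect',np.array(rc)/1000+c,sz)
```

```text
top ring ends 113.2417324358376 203.00291190515307
posts [ 0  0  0  0  0  0  0 49  0  0  0  0  0  0  0  0  0  0  0  1 30  1  0 52
  0  0  0  0  0  0  0  0  0 44  1  0]
knob 134 [ 0.54714626 -0.02389428] polar 0.00032665482328227754 140.9666496911771 axis 157.03814445797892 rect [ 0.54769177 -0.02403002] (15.877168655395508, 43.558616638183594)
key 134 [ 0.47789249 -0.07477009] polar 0.08601600230654168 216.09157110072172 axis 161.76706350008595 rect [ 0.48078258 -0.07635504] (14.266813278198242, 68.84941864013672)
B 72 [0.46866547 0.00776456] polar 0.08493807080270818 157.9663879417571 axis 103.70635551286524 rect [0.46887176 0.00751663] (19.28536605834961, 20.629873275756836)
A 65 [0.53468468 0.05955827] polar 0.08461906233367604 98.64230633074659 axis 96.32981608422183 rect [0.5345243  0.05915211] (22.172908782958984, 25.791057586669922)
scene ring ends 113.5834207809912 203.07785377205448
posts [ 0  0  0  0  0  0  0 48  3  0  0  0  0  0  0  0  0  0  0  2 15  3  0 57
  0  0  0  0  0  0  0  0  0 54  3  0]
knob 106 [ 0.5481209  -0.02489405] polar 0.0010724771699769124 312.23552088565964 axis 159.32721843584255 rect [ 0.54724236 -0.02402352] (16.53390121459961, 47.073448181152344)
key 49 [ 0.48011768 -0.07676982] polar 0.085446011621469 218.05448526003616 axis 164.24783416873663 rect [ 0.48108216 -0.07732991] (11.3323974609375, 68.7049331665039)
B 54 [0.46925948 0.00731533] polar 0.08421913960018389 158.0980810228833 axis 95.2806283364241 rect [0.46830048 0.00855672] (20.306427001953125, 22.612794876098633)
A 51 [0.53797348 0.05512021] polar 0.07977907269151242 96.78579337249776 axis 175.6053666622993 rect [0.53748083 0.05563225] (24.52842140197754, 16.862546920776367)
```

Request:
servo_tool(
  motion=[0.48,-0.9,0.2,0,40,0.48,-0.9,0.2,0,40,0.48,-0.9,0,0,40,0.48,-0.9,0,0,40,0.48,-0.9,0,0,40,0.48,-0.9,0,0,40,0.48,-0.9,0,0,40,0.48,-0.9,0,0,40,0.48,-0.9,0,0,40,0.48,-0.9,0,0,40,0.48,-0.9,0,0,40,0.48,-0.9,0,0,40,0.48,-0.9,0,0,40,0.48,-0.9,0,0,40,0.48,-0.9,0,0,40,0.4,-0.75,0,0,40,0.2,-0.4,0,0,40,0,0,0,0,40],
  squeeze=30,
)

```text
time_s: 1.9
position: [0.5363, -0.0307, 0.2492]
tool_rot: [[0.354, -0.01, -0.935], [0.935, -0.006, 0.354], [-0.009, -1.0, 0.007]]
wrist_force: [-0.1, 1.2, 0.6]
finger_gap: 0.0402
```

Request:
servo_tool(
  motion=[0.28,0.16,0,-0.1,40,0,0,0,0,40],
)

```text
time_s: 2.1
position: [0.5464, -0.0231, 0.2486]
tool_rot: [[0.367, -0.012, -0.93], [0.93, -0.004, 0.368], [-0.008, -1.0, 0.01]]
wrist_force: [-0.2, 1.1, 0.3]
finger_gap: 0.0399
```

Request:
servo_tool(
  motion=[0.02,-0.02,-0.7,0,40,0,0,-0.7,0,40,0,0,-0.7,0,40,0,0,-0.6,0,40,0,0,-0.2,0,40,0,0,0,0,40],
)

```text
time_s: 2.7
position: [0.5425, -0.0158, 0.1304]
tool_rot: [[0.355, -0.014, -0.935], [0.935, -0.001, 0.355], [-0.006, -1.0, 0.012]]
wrist_force: [-0.7, 0.6, 0.4]
finger_gap: 0.0399
```

Request:
servo_tool(
  motion=[0.12,-0.2,0,-0.1,40,0,0,0,0,40,0,0,0,0,12,0,0,0,0,12,0,0,0,0,12,0,0,0,0,12],
)

```text
time_s: 3.3
position: [0.5498, -0.0242, 0.1346]
tool_rot: [[0.369, -0.007, -0.929], [0.929, -0.0, 0.369], [-0.003, -1.0, 0.006]]
wrist_force: [0.5, -0.8, -3.2]
finger_gap: 0.0156
```

Request:
servo_tool(
  motion=[0,0,0,-0.9,12,0,0,0,-0.9,12,0,0,0,-0.9,12,0,0,0,-0.9,12,0,0,0,0,12],
)

```text
time_s: 3.8
position: [0.5491, -0.0251, 0.1346]
tool_rot: [[0.782, -0.007, -0.624], [0.624, 0.002, 0.782], [-0.004, -1.0, 0.006]]
wrist_force: [-0.2, -0.9, -0.3]
finger_gap: 0.0157
```

Request:
servo_tool(
  motion=[0,0,0,-0.9,12,0,0,0,-0.9,12,0,0,0,-0.9,12,0,0,0,-0.9,12,0,0,0,0,12],
)

```text
time_s: 4.3
position: [0.5482, -0.0255, 0.1346]
tool_rot: [[0.986, -0.007, -0.167], [0.167, 0.005, 0.986], [-0.006, -1.0, 0.006]]
wrist_force: [-0.6, -0.4, -0.5]
finger_gap: 0.0154
```

Angle is about 9.6°, within 2° of the click. I'll open and rise, then look.

Request:
servo_tool(
  motion=[0,0,0,-0.15,12,0,0,0,0,12,0,0,0,0,36,0,0,0,0,40,0,0,0,0,40,0,0,0.5,0,40,0,0,0.9,0,40,0,0,0.9,0,40,0,0,0.9,0,40,0,0,0.3,0,40],
)

```text
time_s: 5.3
position: [0.5457, -0.0241, 0.2772]
tool_rot: [[0.987, -0.013, -0.162], [0.162, 0.007, 0.987], [-0.012, -1.0, 0.009]]
wrist_force: [0.3, -0.5, -0.2]
finger_gap: 0.0399
```

```bash
cat > m.py <<'E'
from h import *
def meas(tag):
    c=np.array([.5474,-.0241]); ims=[]
    for n,o in(('top',[-.0016,0]),('scene',[.0016,0])):
        d=cam(n); W=cloud(d)-np.r_[c+o,0]
        r=np.hypot(W[...,0],W[...,1]); a=np.degrees(np.arctan2(W[...,1],W[...,0]))%360
        for nm,mm in(('knob',(r<.03)&(abs(W[...,2]-.153)<.006)),('key',(abs(W[...,2]-.154)<.006)&(r>.04)&(r<.13)&(a>125)&(a<190)&(d['img'].max(-1)<70))):
            p=W[mm][:,:2]
            if len(p)<8: print(n,nm,len(p));continue
            q=p.mean(0);(rc,sz,an)=cv2.minAreaRect((p*1000).astype(np.float32)); u,s,v=np.linalg.svd(p-q)
            print(n,nm,len(p),np.round(q+c,4),'axis',np.degrees(np.arctan2(v[0,1],v[0,0]))%180,'rect',np.array(rc)/1000+c,sz)
        u0,v0=(215,150)if n=='top'else(220,160)
        ims.append(cv2.resize(d['img'][v0:v0+135,u0:u0+130],(400,415),interpolation=2))
    cv2.imwrite(f'pics/{tag}.png',np.hstack(ims))
E
python3 -c "
from m import *
meas('idx')"
```

```text
top knob 0
top key 0
scene knob 106 [ 0.5476 -0.0244] axis 95.90021578897529 rect [ 0.5466102  -0.02325182] (16.523618698120117, 44.13151931762695)
scene key 124 [0.4686 0.0038] axis 96.05508358247235 rect [0.46715591 0.00570891] (15.311861038208008, 67.44143676757812)
```

View pics/idx.png

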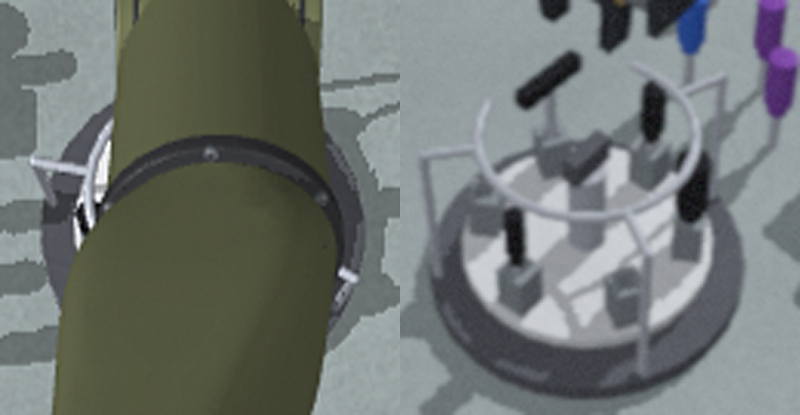

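Request:
servo_tool(
  motion=[-0.65,0.25,0,-0.2,40,-0.65,0.25,0,0,40,-0.5,0.2,0,0,40,-0.14,0.07,0,0,40,0,0,0,0,40],
)

```text
time_s: 5.9
position: [0.4629, 0.0074, 0.2712]
tool_rot: [[0.991, -0.021, -0.134], [0.135, 0.007, 0.991], [-0.02, -1.0, 0.01]]
wrist_force: [0.8, -0.3, 0.0]
finger_gap: 0.0399
```

Request:
servo_tool(
  motion=[0.12,0,-0.7,0,40,0,0,-0.7,0,40,0,0,-0.7,0,40,0,0,-0.3,0,40,0,0,0,0,40],
)

```text
time_s: 6.4
position: [0.4747, 0.0057, 0.1702]
tool_rot: [[0.991, -0.014, -0.134], [0.134, 0.006, 0.991], [-0.013, -1.0, 0.008]]
wrist_force: [0.0, -0.4, 0.4]
finger_gap: 0.0395
```

Request:
servo_tool(
  motion=[-0.2,0.03,0,0,40,0,0,-0.5,0,40,-0.05,0,-0.4,0,40,0,0,-0.1,0,40,0,0,0,0,40],
)

```text
time_s: 6.9
position: [0.4674, 0.0061, 0.1313]
tool_rot: [[0.991, -0.007, -0.132], [0.132, 0.006, 0.991], [-0.006, -1.0, 0.007]]
wrist_force: [0.1, 0.1, -0.0]
finger_gap: 0.0405
```

Request:
servo_tool(
  motion=[0,0,-0.05,0,10,0,0,0,0,10,0,0,0,0,10,0,0,0,0,10,0,0,0,0,10],
  squeeze=25,
)

```text
time_s: 7.4
position: [0.4692, 0.0062, 0.1317]
tool_rot: [[0.991, -0.002, -0.132], [0.132, 0.006, 0.991], [-0.002, -1.0, 0.006]]
wrist_force: [0.0, 0.4, -1.9]
finger_gap: 0.0145
```

Request:
servo_tool(
  motion=[0,0,0.2,0,10,0,0,0.25,0,10,0,0,0.3,0,10,0,0,0.3,0,10,0,0,0,0,10],
)

```text
time_s: 7.9
position: [0.4688, 0.0061, 0.1775]
tool_rot: [[0.991, -0.003, -0.132], [0.132, 0.006, 0.991], [-0.002, -1.0, 0.006]]
wrist_force: [-1.2, -0.3, -2.1]
finger_gap: 0.0146
```

Request:
servo_tool(
  motion=[0,0,0.5,0,10,0,0,0.6,0,10,0,0,0.6,0,10,0,0,0.6,0,10,0,0,0.5,0,10,0,0,0,0,10],
)

```text
time_s: 8.5
position: [0.4664, 0.006, 0.2935]
tool_rot: [[0.991, -0.005, -0.132], [0.132, 0.006, 0.991], [-0.005, -1.0, 0.007]]
wrist_force: [1.1, -0.0, -2.9]
finger_gap: 0.0145
```

```bash
cat > v.py <<'E'
from h import *
import sys
s=ctrl.get_state(); d=cam('scene'); W=cloud(d)
cv2.imwrite(f'pics/{sys.argv[1]}.png',cv2.resize(d['img'][90:300,200:400],(600,630)[:2],interpolation=2)[:600])
print(s['position'],s['finger_gap'])
E
python3 v.py lift
```

```text
[0.4663606  0.00596145 0.29350181] 0.01448934840387081
```

View pics/lift.png

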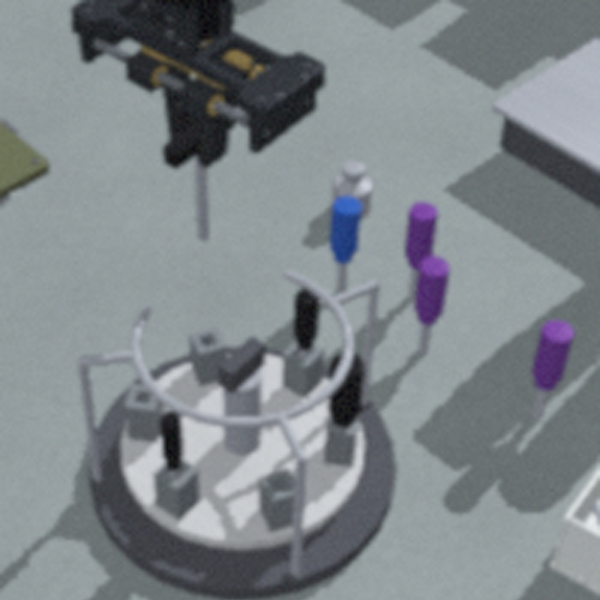

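Request:
servo_tool(
  motion=[0.2,-0.1,0,0.9,10,0.42,-0.16,0.02,0.9,10,0.42,-0.16,0.02,0.9,10,0.42,-0.16,0.02,0.9,10,0.42,-0.16,0,0.9,10,0.42,-0.16,0,0.9,10,0.42,-0.16,0,0.9,10,0.42,-0.16,0,0.9,10,0.2,-0.08,0,0.4,10,0,0,0,0,10],
)

```text
time_s: 9.55
position: [0.5931, -0.0473, 0.2757]
tool_rot: [[0.323, -0.038, -0.946], [0.946, -0.013, 0.324], [-0.025, -0.999, 0.031]]
wrist_force: [-0.1, 0.7, -2.2]
finger_gap: 0.0148
```

Request:
servo_tool(
  motion=[0.2,0.02,0,-0.4,10,0,0,-0.4,0,10,0,0,-0.5,0,10,0,0,-0.3,0,10,0,0,0,0,10],
)

```text
time_s: 10.05
position: [0.5957, -0.0452, 0.2198]
tool_rot: [[0.383, -0.05, -0.922], [0.923, -0.009, 0.384], [-0.028, -0.999, 0.043]]
wrist_force: [-0.9, 0.0, -1.5]
finger_gap: 0.0145
```

Request:
servo_tool(
  motion=[0.3,-0.12,0,0,10,0.4,-0.16,0,0,10,0.4,-0.16,0,0,10,0.4,-0.16,0,0,10,0.2,-0.08,0,0,10,0,0,0,0,10],
)

```text
time_s: 10.65
position: [0.6571, -0.0683, 0.2184]
tool_rot: [[0.382, -0.07, -0.921], [0.924, -0.003, 0.383], [-0.03, -0.998, 0.063]]
wrist_force: [-1.1, 0.6, 0.6]
finger_gap: 0.0149
```

Request:
servo_tool(
  motion=[0.3,-0.14,0,0,10,0.25,-0.12,0,0,10,0,0,0,0,10],
)

```text
time_s: 10.95
position: [0.6765, -0.0764, 0.2191]
tool_rot: [[0.381, -0.075, -0.922], [0.924, -0.001, 0.382], [-0.029, -0.997, 0.069]]
wrist_force: [-0.1, -0.1, 0.0]
finger_gap: 0.0146
```

```bash
python3 v.py tilt
```

```text
[ 0.67646248 -0.07643553  0.21906855] 0.0146469320994423
```

View pics/tilt.png

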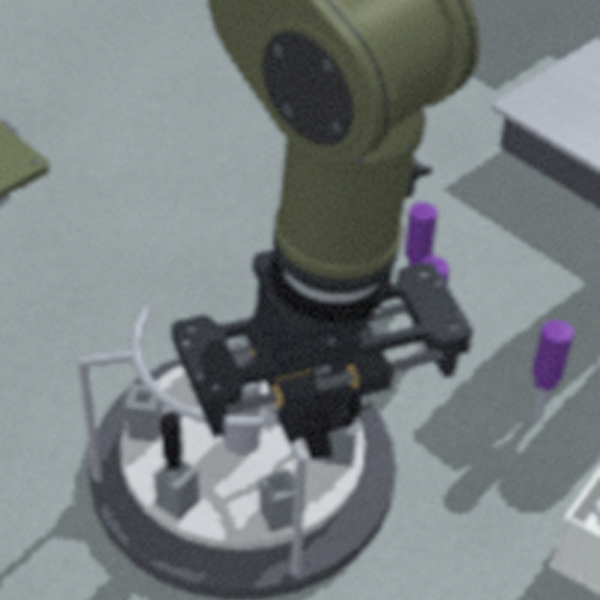

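Request:
servo_tool(
  motion=[0,0,0.3,0,10,0,0,0.5,0,10,0,0,0.5,0,10,0,0,0.5,0,10,0,0,0.2,0,10,0,0,0,0,10],
)

```text
time_s: 11.6
position: [0.6759, -0.0763, 0.3073]
tool_rot: [[0.38, -0.066, -0.923], [0.924, -0.004, 0.381], [-0.029, -0.998, 0.059]]
wrist_force: [-0.3, 0.1, -0.9]
finger_gap: 0.0149
```

Run:
```python
from h import *
d=cam('wrist'); e=cam('scene'); np.savez('w.npz',**d); np.savez('s.npz',**e)
cv2.imwrite('pics/both.png',np.hstack([cv2.resize(d['img'],(400,300)),cv2.resize(e['img'][90:240,220:420],(400,300))]))
```

```text
(no output)
```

View pics/both.png

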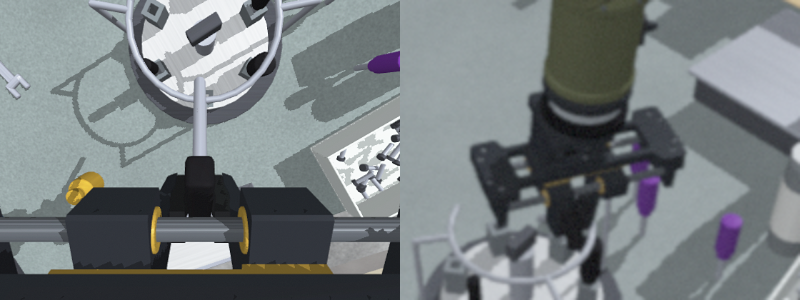

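```bash
cat > t.py <<'E'
from h import *
d=cam('wrist'); W=cloud(d); s=ctrl.get_state()
v,u=np.mgrid[:420,:560]
m=(v>90)&(v<225)&(abs(u-280)<25)&(W[...,2]>.19)&(np.linalg.norm(W-np.array(s['position']),axis=-1)<.14)&(d['img'].min(-1)>90)
p=W[m]; q=np.median(p,0); k=np.linalg.norm(p-q,axis=1)<.06; p=p[k]
_,sv,vt=np.linalg.svd(p-p.mean(0)); a=vt[0]*np.sign(vt[0][2])
print(len(p),sv/np.sqrt(len(p)),'axis',a,'tilt',np.degrees(np.arccos(a[2])),'lowest',p[:,2].min(),p[:,2].max(),'len',np.ptp(p@a),s['position'],s['finger_gap'],s['time_s'])
E
python3 t.py
```

```text
2004 [0.02214377 0.00282261 0.00192637] axis [ 0.63621783 -0.23841333  0.73374788] tilt 42.79848067779618 lowest 0.2473229445663078 0.3390017344881104 len 0.09770812106842852 [ 0.67481115 -0.07627534  0.30484081] 0.014505356161117004 11.75
```

Request:
servo_tool(
  motion=[0,0,0,0,10,0,0,0,0,10,0,0,0,0,10,0,0,0,0,10,0,0,0,0,10,0,0,0,0,10],
  squeeze=35,
)

```text
time_s: 12.35
position: [0.6732, -0.0762, 0.3008]
tool_rot: [[0.38, -0.078, -0.922], [0.925, -0.003, 0.381], [-0.033, -0.997, 0.07]]
wrist_force: [0.3, -0.5, -1.3]
finger_gap: 0.0147
```

```bash
sed -i "s/p=W\[m\];/p=W[m\&(W[...,2]<.30)];/" t.py; python3 t.py
python3 - <<'E'
from h import *
print(ctrl.get_state()['qvel'])
d=cam('scene');e=cam('wrist');f=cam('top')
cv2.imwrite('pics/end.png',np.hstack([cv2.resize(e['img'],(400,300)),cv2.resize(f['img'],(400,300))]))
W=cloud(d); c=np.array([.549,-.0241,0]);R=W-c;r=np.hypot(R[...,0],R[...,1])
m=(r<.03)&(abs(R[...,2]-.153)<.006);p=R[m][:,:2]
if len(p)>8:
    v=np.linalg.svd(p-p.mean(0))[2][0];print('knob axis',len(p),np.degrees(np.arctan2(v[1],v[0]))%180)
E
```

```text
1961 [0.0217593  0.00282203 0.00126812] axis [ 0.64858732 -0.24192736  0.72166865] tilt 43.80758041265666 lowest 0.24225138599998233 0.29992994714830024 len 0.07822660195624176 [ 0.67314771 -0.0762615   0.3007957 ] 0.014696357460522553 12.4
[ 0.00087143 -0.00406753  0.00094844 -0.00120764 -0.00147209  0.00066364
 -0.00156331]
knob axis 106 97.29217516006463
```

View pics/end.png

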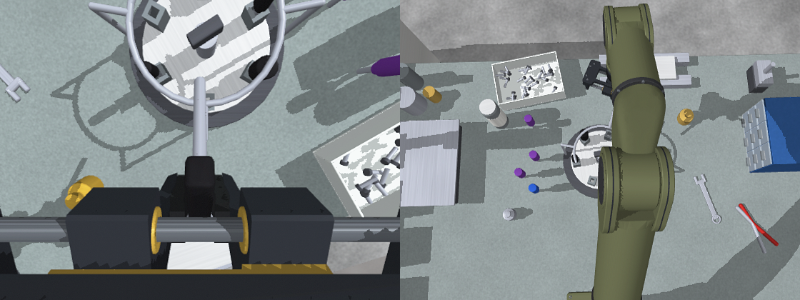

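```bash
python3 -c "
from rig import job; print(job.job_done())"
```

```text
the job is handed in; nothing more can be done
None
```

I turned the knob one click clockwise (−60°), so the key came to rest in the gate, then drew it up out of its socket by the crossbar. Because the moves only shift the tool and turn it about the vertical, I leaned the key by pushing its shaft lightly against the inside of the keeper ring so that it pivoted in the grip. I then raised it clear of the ring and handed in at about 12.5 s of the 51 s allowed.

Last checks:
- **Lean:** the shaft measured about 44° from upright. An earlier, noisier reading gave 43°.
- **Height:** the lowest visible point of the key was 0.242 m, against 0.172 m for the top of the ring.
- **Grip and stillness:** 35 N was set, the opening was 14.7 mm, and the joints were practically still. The tool had sagged about 6 mm over the last few rows.
- **Turret:** the knob axis measured 97°, about a degree off the expected 98° for that click.
- **Other things:** the three drivers stood in their sockets after the lift, and the last pictures showed none of them out of place. The weights, wrench, spray can and look-alikes looked unmoved. The arm hid part of the magazine in the last top view.

No check failed.

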